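# Post a tape roll through the self-closing flap

### The arm

A 6-joint arm with a two-finger parallel gripper is mounted at the origin on a cart in front of the work surface, level with it; the furniture and walls round the work are solid. World frame = base frame: x ahead of the robot, y to its left, z up, the work surface at z = 0. Lengths are in mm, angles in rad, forces in N, time in s.
With the tool pointing down it reaches from about 350 to 775 mm from the base axis. Payload 7.3 kg.
Tool frame: the origin (TCP) lies at the very end of the fingers, on their centre line; the grasp point (between the pads) lies 19 mm behind it; z points along the fingers, y is the line along which they close (so a half turn about z gives the same grasp; the last joint's range is limited). The gripper opens to 92 mm and grips with 3 to 60 N. Pads are 19 mm wide; open, the fingers measure 130 mm over their backs; the gripper's body (75 mm by 190 mm) begins 47 mm behind the grasp point.
Start: joints at [1.198, 0.342, 1.524, -0, 1.275, -0.146], TCP at [118.035, 511.579, 226.741] pointing down, gripper open.
Joint ranges: [-2.53, 2.53], [-0.77, 2.02], [0.04, 2.7], [-1, 4.14], [0.28, 2.66], [-3.11, 3.11]. Speed limits (rad/s): [2.57, 2.57, 3.14, 3.14, 3.14, 3.14].

### API

Orientations are given as a rotation vector (axis times angle).
In Python, from rig import bot, cams gives the robot as it stands.
- The arm moves only by the tool send_rows, never from a script. Its argument "increments" is one flat list of numbers, 7 for each row, row after row: the turn, a rotation vector about the tool's x, y, z in units of 1.5 rad (1.0 is 1.5 rad), then the shift along the tool's x, y, z in units of 0.8 m (1.0 is 0.8 m), then the closure, from -1 (fully open) to 1 (shut). In form: [rx, ry, rz, dx, dy, dz, fingers, rx, ry, rz, dx, dy, dz, fingers, ...]. A call has 1 to 12 rows; each row is the pose to reach, as a shift and turn from the pose commanded when the call began, along the tool's axes at that moment; what a row does not reach only later rows make up. A row lasts 1/12 s, in which the tool goes at most 41.7 mm and 7.16 degrees, less where a joint would pass 70% of its speed; a pose out of reach is approached as far as the arm can. A call with a number of a shift or a turn outside -1 to 1 is refused whole. A call with a gripper value outside its range is refused whole. The fingers move at their own pace and stop on an object; the grip force is fixed at half the most. Time passes only in rows, so rows that repeat a pose let the fingers close. It gives the time, the measured TCP pose, the force, the opening and the grip force at its end, in the units of the state.
- bot.get_obs(): the state, without advancing time (a new reading comes with each control period).
- cams.grab_frame(name): name is "scene" or "top" or "wrist"; returns the picture (420x560x3 uint8, blue, green, red); there is no depth.
- cams.get_calibration(name): a dict with "fx", "fy", "cx", "cy" (pixels), "position" and "orientation" of the camera in the world; the wrist camera has in their place "T_tool_cam" (4x4, takes a point from camera to tool coordinates, whose origin is the TCP and whose axes are the flange's). Camera axes: x right, y up, looking along -z (the intrinsics and any distortion apply to the point x, -y, -z); pixel columns grow to the right and rows downward; lengths in mm; the calibration is good to about 2 mm. A picture is of the moment at which its call begins: read the wrist's pose just before it. get_calibration takes no time and is no camera call.
- bot.job_done(): hands the job in; it is judged then, once.
Trained networks look in the newest picture that a camera, given by its name, has taken for a name from the list of things; names that differ only in an ending like _2 or _b are one class to them, and where a whole thing is asked for, a point or a joint stands for the part that bears it (a point fixed in the world has none). Each returns a list of dicts, best first, with "p" (0 to 1); they miss things now and then, are a little off and sometimes report something else, mostly with a low value. They report only what shows in the picture. A call takes as long as a camera call. They do not tell look-alikes from the thing itself.
- cams.search_frame(camera, label): "position" ([row, column] in pixels, amid what is visible of it).
- cams.silhouettes(camera, label): "pixels" (420x560 bool, what is visible of it) and "position" ([row, column] in pixels, amid what is visible of it).
The state is a dict: "time": time; "joints": joint angles; "qd": joint speeds; "tau": joint torques, N m; "tool_pos": TCP position; "eef_rot": TCP orientation; "wrist_force": force on the tool from outside, world axes, zero at the start; "moment": the same for the moment, N m; "opening": opening from 0.0 (shut) to 1.0 (fully open); "grasp_force": force on a finger pad.
Only numpy, scipy, OpenCV 4.12 (cv2) and the standard library are available. Lean on these libraries where they do the work, as an engineer would, in place of code of your own. Each camera call takes 0.05 s, during which the arm holds its last target. There are 200 camera calls.

### The job

Push the roll of tape with the blue core, lying on the deck of the white returns box, through the blue self-closing flap so that it drops into the bin behind: push the flap open with one finger before the roll gets to it and keep it open with that finger while the other finger pushes the roll through. Do not pinch, lift or carry the roll, leave the other things where they are, and withdraw so that the flap swings shut again.

Things in the scene. Friction and masses are not known exactly. Their poses are not given: they have to be found in the camera images.
- returns_box: white returns box fixed on the worktop, 260 mm long (x), 130 mm wide (y), open from above: grey deck nearest the robot, bin behind, blue flap between. Origin on the worktop in the middle of the flap's line; x points from the deck into the bin (away from the robot), y to the flap's hinge side, z up. Deck at x -125 to 0, bin at x 0 to 130 mm
- flap (a joint): blue upright panel 117 mm long, 30 high, 4 thick, across the full width at the deck's inner edge, its top 34 mm above the deck. Upright hinge at the box's +y side (box frame x 1.5, y 59 mm). Swings only inwards, over the bin: 0 shut, up to 1.55 rad with its free end away from the deck. A spring shuts it (0.024 Nm shut, 0.086 Nm wide open: 0.5 to 2 N at a finger)
- tape_roll_blue: the roll to post: cream tape on a blue core, 44 mm across, 19 mm high, 20 to 42 g, lying flat on the deck. Origin at the centre of its underside, z up; round, so its yaw means nothing
- deck (a point): centre of the solid deck's top face, 50 mm above the worktop; the deck is 125 mm long (box x) and 120 mm wide between two 5 mm thick rails that stand 6 mm above it
- bin_floor (a point): centre of the bin's floor, 44 mm below the deck; the bin is 130 x 120 mm inside, its walls 5 mm thick with a blue rounded rim 88 mm above the worktop
- tape_roll_white: bystander: plain white tape roll, 50 mm across, 26 mm high, on the worktop beside the box; origin under its centre
- electrode_1: bystander: suction electrode (dark bulb on a plated cup), 32 mm across, 45 mm high, on the worktop; origin under its centre
- electrode_2: bystander: suction electrode like the first, on the worktop; origin under its centre
- electrode_3: bystander: suction electrode like the first, on the worktop; origin under its centre
- thermometer: bystander: white digital thermometer, 18x122x13 mm, lying on the worktop along its y; origin under its centre
- red_pen: bystander: white pen with red end, 9x143x10 mm, lying on the worktop along its y; origin under its centre
- yoke: bystander: grey cable connector block, 24x57x14 mm, on the worktop; origin under its centre
Not all that is in view belongs to the job. What is shaped like the tape_roll_blue but green or red is not meant.

How it is judged:
By the outcome, as a careful person would: the job done as asked, in the order asked, and still so for the second after the job is handed in, with the robot touching nothing.
It also fails if it takes over 38 s, if anything falls off the work surface, if the arm or the gripper's body presses on something with over 40 N, if the wrist force passes 120 N, or if a joint passes its speed limit or range.

## Working session

There is one attempt and no reset: what is moved stays moved. The work goes in short steps, Python scripts to look and compute and a tool call to move; the robot and the scene stay as the last step left them, time stands still between calls to the robot, and variables do not carry over. Pictures are saved under pics/ and viewed, at most 10 in all, crops included, and the job is handed in when it is done.

Besides the shell and the picture viewer there is one more tool, called after "Emit:" as name(argument=value, ...) on one line, values as JSON. send_rows: Moves the arm, as the interface text tells. Shifts and turns lie within -1 to 1; 1 stands for 0.8 m of shift or 1.5 rad of turn. Its arguments: {"type":"object","properties":{"increments":{"type":"array","items":{"type":"number","minimum":-1,"maximum":1}}},"required":["increments"]}

```bash
mkdir -p pics; cat > h.py <<'E'
import numpy as np, cv2
from scipy.spatial.transform import Rotation as R
from rig import bot, cams
def cam(name):
    c=cams.get_calibration(name)
    if 'T_tool_cam' in c:
        o=bot.get_obs(); T=np.eye(4); T[:3,:3]=R.from_rotvec(o['eef_rot']).as_matrix(); T[:3,3]=o['tool_pos']
        T=T@np.array(c['T_tool_cam'])
        return c,T[:3,:3],T[:3,3]
    q=np.array(c['orientation'],float)
    M=R.from_rotvec(q).as_matrix() if q.shape==(3,) else (R.from_quat(q).as_matrix() if q.shape==(4,) else q)
    return c,M,np.array(c['position'],float)
def ray(name,rc,z):
    c,M,p=cam(name); d=M@np.array([(rc[1]-c['cx'])/c['fx'],-(rc[0]-c['cy'])/c['fy'],-1])
    return p+d*(z-p[2])/d[2]
def proj(name,P):
    c,M,p=cam(name); v=M.T@(np.array(P,float)-p)
    return np.array([c['cy']+c['fy']*v[1]/v[2], c['cx']-c['fx']*v[0]/v[2]])
E
python3 - <<'E'
from h import *
for n in ['scene','top','wrist']:
    print(n,cams.get_calibration(n))
    cv2.imwrite(f'pics/{n}0.png',cams.grab_frame(n))
print(bot.get_obs())
for n in ['scene','top']:
    for l in ['tape_roll_blue','flap','returns_box']:
        print(n,l,[(np.round(d['position']),round(d['p'],2)) for d in cams.search_frame(n,l)])
E
```

```text
scene {'fx': 540.357812368804, 'fy': 540.357812368804, 'cx': 276.49719351210825, 'cy': 212.79006962178093, 'position': array([ -98.54514599, -313.12058313,  888.23832091]), 'orientation': array([ 0.68433573, -0.35904029, -0.90604985])}
top {'fx': 495.1415811203685, 'fy': 495.1415811203685, 'cx': 279.03106844940476, 'cy': 204.35355582349644, 'position': array([ 377.12170065,  111.26116807, 1110.95424968]), 'orientation': array([ 0.06667227, -0.10867022, -1.55560523])}
wrist {'fx': 317.1206876067984, 'fy': 317.1206876067984, 'cx': 276.5501420138063, 'cy': 210.23358897564245, 'T_tool_cam': array([[-8.53263945e-04,  9.56904117e-01,  2.90402795e-01,
         7.86079646e+01],
       [ 9.99999597e-01,  7.35007073e-04,  5.16290852e-04,
        -2.56252007e-01],
       [ 2.80592733e-04,  2.90403118e-01, -9.56904358e-01,
        -1.57727236e+02],
       [ 0.00000000e+00,  0.00000000e+00,  0.00000000e+00,
         1.00000000e+00]])}
{'time': 0.15, 'joints': array([ 1.19799115e+00,  3.42560211e-01,  1.52475977e+00,  4.32112122e-06,
        1.27541883e+00, -1.46024275e-01]), 'qd': array([-0.00025
[... 224 characters left out ...]
17.92336281, 511.28344421, 226.21910206]), 'eef_rot': array([-3.55431940e-01, -3.12112115e+00,  1.73831090e-03]), 'wrist_force': array([-0.19572653,  0.52004332, -0.07270335]), 'moment': array([-0.01178322,  0.00400525,  0.02282737]), 'grasp_force': 0.0, 'opening': 0.9989494453699316}
scene tape_roll_blue [(array([168., 192.]), 0.84), (array([209., 182.]), 0.74), (array([241., 261.]), 0.68)]
scene flap [(array([214., 274.]), 0.96), (array([208., 232.]), 0.5)]
scene returns_box [(array([219., 274.]), 0.66)]
top tape_roll_blue [(array([234., 269.]), 0.78), (array([183., 349.]), 0.7), (array([220., 164.]), 0.5)]
top flap [(array([197., 260.]), 0.5)]
top returns_box [(array([191., 260.]), 0.94)]
```

View pics/top0.png

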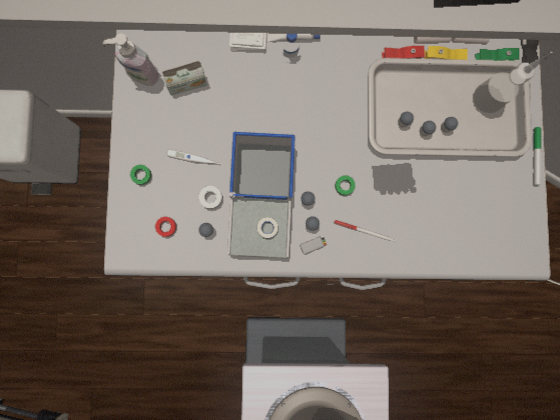

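View pics/scene0.png

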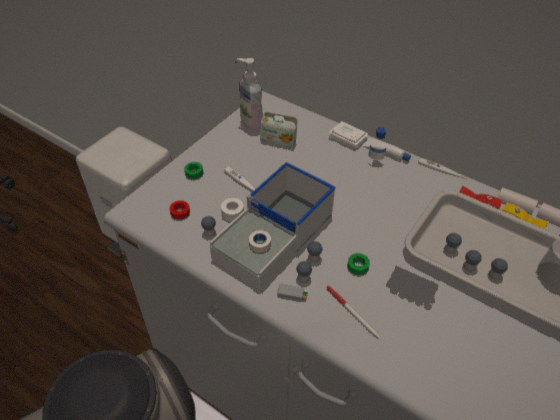

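The roll meant is the one on the deck, near (229,267) in top and (241,261) in scene, because it has a blue core. The rings at top (183,345), (175,140) and scene (168,192) are green. The ones at top (227,165) and scene (209,182) are red. I'll confirm this in an enlarged crop and fit the box pose.

```bash
cat > fit.py <<'E'
from h import *
from scipy.optimize import minimize
def boxpts():
    P=[]
    for x,y,z in [(-125,65,56),(0,65,56),(0,65,88),(135,65,88)]:
        P+= [(x,y,z),(x,-y,z)]
    P+=[(x,y,0) for x in(-125,135) for y in(-65,65)]
    return np.array(P,float)
def tw(p,P):
    c,s=np.cos(p[2]),np.sin(p[2]); P=np.atleast_2d(np.array(P,float))
    return np.c_[p[0]+c*P[:,0]-s*P[:,1],p[1]+s*P[:,0]+c*P[:,1],P[:,2]]
E
python3 - <<'E'
from fit import *
masks={}
roll={}
for n in ['top','scene']:
    im=cams.grab_frame(n)
    m=cams.silhouettes(n,'returns_box')[0]['pixels'].astype(np.uint8)
    r=[d for d in cams.silhouettes(n,'tape_roll_blue')]
    print(n,[(np.round(d['position'],1),round(d['p'],2),int(d['pixels'].sum())) for d in r])
    t=np.array([229,267] if n=='top' else [241,261])
    b=min(r,key=lambda d:np.linalg.norm(np.array(d['position'])-t))
    ys,xs=np.nonzero(b['pixels']); roll[n]=(np.array([(ys.min()+ys.max())/2,(xs.min()+xs.max())/2]),b['position'],(xs.max()-xs.min(),ys.max()-ys.min()))
    # rim: blue mask + silhouettes
    hsv=cv2.cvtColor(im,cv2.COLOR_BGR2HSV); blue=cv2.inRange(hsv,(105,120,60),(130,255,255))
    masks[n]=(m,blue,im)
    mm=np.nonzero(m); print('box px',mm[0].min(),mm[0].max(),mm[1].min(),mm[1].max())
np.save('masks.npy',{k:v[0] for k,v in masks.items()},allow_pickle=True)
def contour(m):
    c=max(cv2.findContours(m,0,cv2.CHAIN_APPROX_NONE)[0],key=cv2.contourArea); return cv2.convexHull(c).astype(np.float32)
def rend(n,p):
    P=tw(p,boxpts()); uv=np.array([proj(n,q)[::-1] for q in P]).astype(np.float32)
    return uv
def cost(p,ns=('top','scene'),full=False):
    c=0
    for n in ns:
        h=cv2.convexHull(rend(n,p)); hm=contour(masks[n][0])
        a,_=cv2.intersectConvexConvex(h,hm); u=cv2.contourArea(h)+cv2.contourArea(hm)-a
        c+=1-a/u
    return c
p0=np.r_[ray('top',[199,262],70)[:2],0.0]
for ns in [('top',),('scene',),('top','scene')]:
    best=min((minimize(cost,p0+[0,0,w],args=(ns,),method='Nelder-Mead',options=dict(initial_simplex=p0+[0,0,w]+np.array([[0,0,0],[15,0,0],[0,15,0],[0,0,.1]]))) for w in(-.1,0,.1)),key=lambda r:r.fun)
    print(ns,np.round(best.x,3),round(best.fun,3))
p=best.x; np.save('box.npy',p)
out=[]
for n in ['top','scene']:
    c=ray(n,roll[n][0],59.5); d=c[:2]-p[:2]; cs,s=np.cos(p[2]),np.sin(p[2])
    print(n,'roll',roll[n],'world',c.round(1),'box',np.round([cs*d[0]+s*d[1],-s*d[0]+cs*d[1]],1))
    im=cv2.resize(masks[n][2],None,fx=4,fy=4,interpolation=cv2.INTER_CUBIC)
    for a,b in [((-125,65,56),(-125,-65,56)),((-125,65,56),(0,65,56)),((-125,-65,56),(0,-65,56)),((0,65,88),(135,65,88)),((0,-65,88),(135,-65,88)),((135,65,88),(135,-65,88)),((0,59,84),(0,-58,84))]:
        A,B=[tuple(int(4*v+2) for v in proj(n,tw(p,q)[0])[::-1]) for q in(a,b)]; cv2.line(im,A,B,(0,0,255),1)
    u=(proj(n,tw(p,[0,0,60])[0])*4).astype(int); out.append(im[u[0]-290:u[0]+290,u[1]-195:u[1]+195])
cv2.imwrite('pics/crop1.png',np.hstack(out))
E
```

```text
top [(array([181. , 347.9]), 0.77, 264), (array([226.6, 166.2]), 0.68, 320), (array([223.8, 269.4]), 0.64, 227), (array([199.3, 259. ]), 0.6, 195), (array([192.6, 260.8]), 0.23, 7455)]
box px 132 257 228 294
scene [(array([265.1, 358.2]), 0.94, 357), (array([206.1, 180.8]), 0.86, 309), (array([239.8, 263. ]), 0.55, 426), (array([169.7, 196.8]), 0.5, 247)]
box px 162 289 209 335Traceback (most recent call last):
  File "<stdin>", line 31, in <module>
  File "<stdin>", line 31, in <genexpr>
    res = _minimize_neldermead(fun, x0, args, callback, bounds=bounds,
                               **options)
    fsim[j] = func(sim[j])
              ~~~~^^^^^^^^
    fx = function(np.copy(x), *(wrapper_args + args))
  File "<stdin>", line 25, in cost
  File "<stdin>", line 20, in rend
  File "h.py", line 17, in proj
    c,M,p=cam(name); v=M.T@(np.array(P,float)-p)
          ~~~^^^^^^
  File "h.py", line 5, in cam
    c=cams.get_calibration(name)
ValueError: time passes only in moves, steps and waits
```

```bash
python3 - <<'E'
s=open('h.py').read()
s=s.replace("def cam(name):","import functools\n@functools.cache\ndef cam(name):",1)
open('h.py','w').write(s)
E
cat > run.py <<'E'
from fit import *
M={}; ims={}; roll={}
for n,t in [('top',[229,267]),('scene',[241,261])]:
    ims[n]=cams.grab_frame(n)
    M[n]=cams.silhouettes(n,'returns_box')[0]['pixels'].astype(np.uint8)
    hsv=cv2.cvtColor(ims[n],cv2.COLOR_BGR2HSV); blue=cv2.inRange(hsv,(100,80,20),(130,255,255))
    k=np.zeros_like(blue); cv2.circle(k,t[::-1],11,255,-1)
    ys,xs=np.nonzero(blue&k); roll[n]=np.array([ys.mean(),xs.mean()]); print(n,'core px',len(ys),roll[n])
hull={n:cv2.convexHull(max(cv2.findContours(M[n],0,cv2.CHAIN_APPROX_NONE)[0],key=cv2.contourArea)).astype(np.float32) for n in M}
def cost(p,ns):
    c=0
    for n in ns:
        h=cv2.convexHull(np.array([proj(n,q)[::-1] for q in tw(p,boxpts())]).astype(np.float32))
        a,_=cv2.intersectConvexConvex(h,hull[n]); c+=1-a/(cv2.contourArea(h)+cv2.contourArea(hull[n])-a)
    return c
p0=np.r_[ray('top',[199,262],70)[:2],0.0]
for ns in [('top',),('scene',),('top','scene')]:
    r=minimize(cost,p0,args=(ns,),method='Nelder-Mead',options=dict(initial_simplex=p0+np.array([[0,0,0],[15,0,0],[0,15,0],[0,0,.15]])))
    print(ns,np.round(r.x,3),round(r.fun,3))
p=r.x; np.save('box.npy',p); out=[]
for n in ims:
    c=ray(n,roll[n],62); d=c[:2]-p[:2]; cs,s=np.cos(p[2]),np.sin(p[2])
    print(n,'roll world',c.round(1),'box',np.round([cs*d[0]+s*d[1],-s*d[0]+cs*d[1]],1))
    im=cv2.resize(ims[n],None,fx=4,fy=4,interpolation=cv2.INTER_CUBIC)
    for a,b in [((-125,65,56),(-125,-65,56)),((-125,65,56),(0,65,56)),((-125,-65,56),(0,-65,56)),((0,65,88),(135,65,88)),((0,-65,88),(135,-65,88)),((135,65,88),(135,-65,88)),((0,59,84),(0,-58,84))]:
        A,B=[tuple(int(4*v+2) for v in proj(n,tw(p,q)[0])[::-1]) for q in(a,b)]; cv2.line(im,A,B,(0,0,255),1)
    u=(proj(n,tw(p,[0,0,60])[0])*4).astype(int); out.append(im[u[0]-290:u[0]+290,u[1]-195:u[1]+195])
cv2.imwrite('pics/crop1.png',np.hstack(out))
E
python3 run.py
```

```text
top core px 1 [222. 270.]
scene core px 56 [237.03571429 259.42857143]
('top',) [ 5.08953e+02  1.23266e+02 -3.70000e-02] 0.017
('scene',) [ 5.11764e+02  1.24625e+02 -1.60000e-02] 0.032
('top', 'scene') [ 5.09271e+02  1.23544e+02 -3.10000e-02] 0.059
top roll world [457.2 102.6  62. ] box [-51.4 -22.6]
scene roll world [451.8 114.1  62. ] box [-57.1 -11.2]
```

View pics/crop1.png

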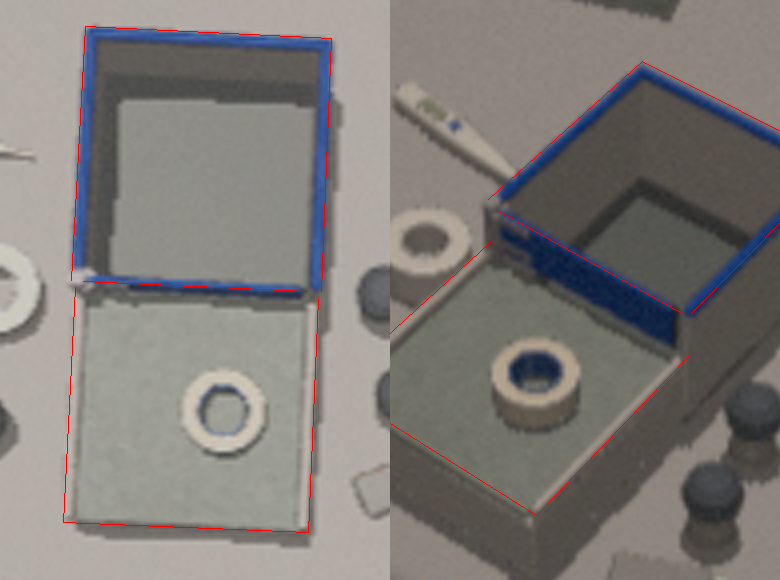

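The crop shows the cream roll with the blue core on the deck, at about (224,411) in the left panel and (146+390,373) in the right. The red box overlay matches the box. Next I'll work out the roll position and the move geometry.

```bash
python3 - <<'E'
from fit import *
p=np.load('box.npy'); 
cs,s=np.cos(p[2]),np.sin(p[2]); B=[]
for n,cr in [('top',(224,411)),('scene',(146,371))]:
    u=(proj(n,tw(p,[0,0,60])[0])*4).astype(int)
    rc=(np.array([cr[1]+u[0]-290,cr[0]+u[1]-195])-1.5)/4
    c=ray(n,rc,68.5); d=c[:2]-p[:2]; b=np.array([cs*d[0]+s*d[1],-s*d[0]+cs*d[1]]); B.append(b)
    print(n,rc,c.round(1),b.round(1))
r=np.mean(B,0); np.save('roll.npy',r)
a=np.radians(12); dv=np.array([np.cos(a),np.sin(a)])
F=r+dv*((-18-r[0])/dv[0]); T=F-dv*55.5
print('roll',r,'F',F,'tcp box',T,'world',tw(p,[*T,56]),'end',tw(p,[*(T+dv*115),56]))
o=bot.get_obs(); R0=R.from_rotvec(o['eef_rot'])
w=a+p[2]
for sg in(1,-1):
    y=sg*np.array([np.cos(w),np.sin(w),0]); z=np.array([0,0,-1.]); Rt=R.from_matrix(np.c_[np.cross(y,z),y,z])
    rel=(R0.inv()*Rt).as_rotvec(); print(sg,'turn',rel,rel/1.5)
    up=np.r_[tw(p,[*T,0])[0][:2],200]; print('shift(up200)',R0.inv().apply(up-o['tool_pos'])/800)
print(o['time'])
E
```

```text
top [227.375 267.375] [445.2 108.   68.5] [-63.5 -17.5]
scene [238.125 259.625] [445.4 108.8  68.5] [-63.3 -16.7]
roll [-63.43315131 -17.12617744] F [-18.          -7.46906301] tcp box [-72.28719184 -19.00816185] world [[436.4317091 106.774976   56.       ]] end [[549.60287746 127.20257131  56.        ]]
1 turn [ 1.57632822e-04 -6.30815101e-05  1.16538622e+00] [ 1.05088548e-04 -4.20543401e-05  7.76924146e-01]
shift(up200) [-0.50157672 -0.40355226  0.03341621]
-1 turn [ 7.04962460e-05  1.76161322e-04 -1.97620643e+00] [ 4.69974973e-05  1.17440881e-04 -1.31747095e+00]
shift(up200) [-0.50157672 -0.40355226  0.03341621]
0.95
```

Emit:
send_rows(increments=[0, 0, 0.777, -0.5016, -0.4036, 0.0334, -1, 0, 0, 0.777, -0.5016, -0.4036, 0.0334, -1, 0, 0, 0.777, -0.5016, -0.4036, 0.0334, -1, 0, 0, 0.777, -0.5016, -0.4036, 0.0334, -1, 0, 0, 0.777, -0.5016, -0.4036, 0.0334, -1, 0, 0, 0.777, -0.5016, -0.4036, 0.0334, -1, 0, 0, 0.777, -0.5016, -0.4036, 0.0334, -1, 0, 0, 0.777, -0.5016, -0.4036, 0.0334, -1, 0, 0, 0.777, -0.5016, -0.4036, 0.0334, -1, 0, 0, 0.777, -0.5016, -0.4036, 0.0334, -1, 0, 0, 0.777, -0.5016, -0.4036, 0.0334, -1, 0, 0, 0.777, -0.5016, -0.4036, 0.0334, -1])

```text
time: 1.95
tool_pos: [427.7, 117.1, 201.0]
eef_rot: [2.015, 2.41, 0.001]
wrist_force: [0.5, 0.7, 1.0]
opening: 1.001
grasp_force: 0.0
```

Emit:
send_rows(increments=[0, 0, 0, 0, 0, 0, -1, 0, 0, 0, 0, 0, 0, -1, 0, 0, 0, 0, 0, 0, -1])

```text
time: 2.2
tool_pos: [426.2, 119.3, 200.7]
eef_rot: [-2.015, -2.409, 0.0]
wrist_force: [0.2, 0.1, -0.6]
opening: 0.997
grasp_force: 0.0
```

```bash
cat > plan.py <<'E'
from fit import *
import sys
p=np.load('box.npy'); r=np.load('roll.npy')
def to_box(w): 
    d=np.array(w)[:2]-p[:2]; cs,s=np.cos(p[2]),np.sin(p[2]); return np.array([cs*d[0]+s*d[1],-s*d[0]+cs*d[1]])
o=bot.get_obs(); R0=R.from_rotvec(o['eef_rot'])
y=R0.as_matrix()[:,1]; t=to_box(o['tool_pos']); yb=np.arctan2(y[1],y[0])-p[2]
print('t',o['time'],'tcp',o['tool_pos'].round(1),'box',t.round(1),'a deg',np.degrees(yb).round(2),'tilt',R0.as_matrix()[:,2].round(3),'F',o['wrist_force'].round(1))
def shift(bx,by,z):
    return R0.inv().apply(tw(p,[bx,by,z])[0]-o['tool_pos'])/800
E
python3 - <<'E'
from plan import *
print(shift(-72.3,-19,57), shift(-72.3,-19,120))
im=cams.grab_frame('wrist')
for n,P in [('roll',(*r,69)),('f1',(0,59,84)),('f2',(0,-58,84)),('d1',(-125,60,50)),('d2',(-125,-60,50))]:
    q=proj('wrist',tw(p,P)[0])[::-1]; cv2.circle(im,tuple(int(v) for v in q),4,(0,0,255),1)
cv2.imwrite('pics/w1.png',im)
E
```

```text
t 2.2 tcp [426.2 119.3 200.7] box [-82.9  -6.8] a deg 11.94 tilt [-0.001  0.    -1.   ] F [ 0.2  0.1 -0.6]
[-0.01772613  0.00992782  0.17954992] [-0.01767908  0.00986384  0.10079996]
```

View pics/w1.png

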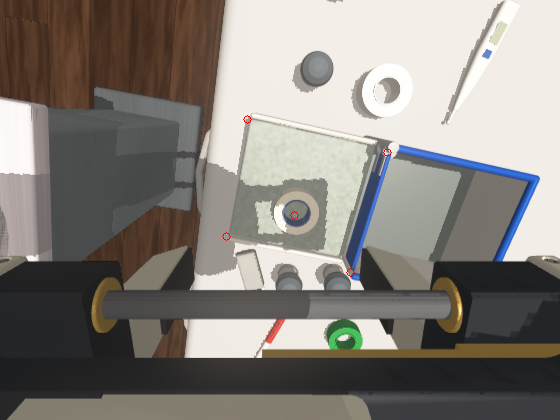

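The wrist view puts the roll at (296,213), and the predicted position is within about 2 px. The flap and deck corners match too. Lowering the fingers: the front one goes between roll and flap, the rear one behind the roll.

Emit:
send_rows(increments=[0, 0, 0, -0.0177, 0.0077, 0.02, -1, 0, 0, 0, -0.0177, 0.0077, 0.05, -1, 0, 0, 0, -0.0177, 0.0077, 0.08, -1, 0, 0, 0, -0.0177, 0.0077, 0.11, -1, 0, 0, 0, -0.0177, 0.0077, 0.135, -1, 0, 0, 0, -0.0177, 0.0077, 0.155, -1, 0, 0, 0, -0.0177, 0.0077, 0.17, -1, 0, 0, 0, -0.0177, 0.0077, 0.1795, -1, 0, 0, 0, -0.0177, 0.0077, 0.1795, -1, 0, 0, 0, -0.0177, 0.0077, 0.1795, -1])

```text
time: 3.08
tool_pos: [435.0, 107.1, 57.5]
eef_rot: [-2.012, -2.412, -0.0]
wrist_force: [-0.1, -0.2, 0.0]
opening: 0.999
grasp_force: 0.0
```

```bash
python3 - <<'E'
from plan import *
im=cams.grab_frame('scene'); u=proj('scene',tw(p,[0,0,60])[0]).astype(int)
cv2.imwrite('pics/s2.png',cv2.resize(im[u[0]-75:u[0]+75,u[1]-100:u[1]+100],None,fx=4,fy=4,interpolation=cv2.INTER_CUBIC))
E
```

```text
t 3.0833 tcp [435.  107.1  57.5] box [-73.7 -18.7] a deg 12.09 tilt [-0.  0. -1.] F [-0.1 -0.2  0. ]
```

View pics/s2.png

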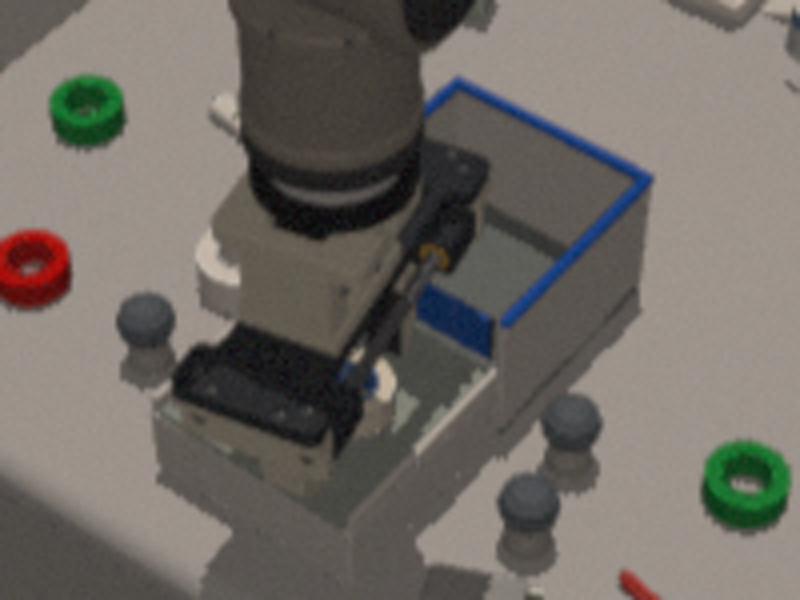

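The fingers straddle the roll at (370,385), clear of it and of the flap at (455,320). Pushing along the finger line.

Emit:
send_rows(increments=[0, 0, 0, 0, 0.01, 0, -1, 0, 0, 0, 0, 0.02, 0, -1, 0, 0, 0, 0, 0.03, 0, -1, 0, 0, 0, 0, 0.04, 0, -1, 0, 0, 0, 0.0005, 0.048, 0, -1, 0, 0, 0, 0.001, 0.056, 0, -1, 0, 0, 0, 0.0015, 0.064, 0, -1, 0, 0, 0, 0.002, 0.072, 0, -1, 0, 0, 0, 0.002, 0.076, 0, -1])

```text
time: 3.88
tool_pos: [495.7, 118.8, 57.1]
eef_rot: [2.015, 2.41, 0.0]
wrist_force: [-2.3, -0.4, 0.7]
opening: 1.006
grasp_force: 0.5
```

```bash
python3 - <<'E'
from plan import *
a=cams.grab_frame('scene'); u=proj('scene',tw(p,[0,0,60])[0]).astype(int); w=cams.grab_frame('wrist')
cv2.imwrite('pics/s3.png',np.hstack([cv2.resize(a[u[0]-75:u[0]+75,u[1]-60:u[1]+70],(347,400)),cv2.resize(w[50:350,180:520],(453,400))]))
E
```

```text
t 3.8833 tcp [495.7 118.8  57.1] box [-13.4  -5.2] a deg 11.99 tilt [ 0.  0. -1.] F [-2.3 -0.4  0.7]
```

View pics/s3.png

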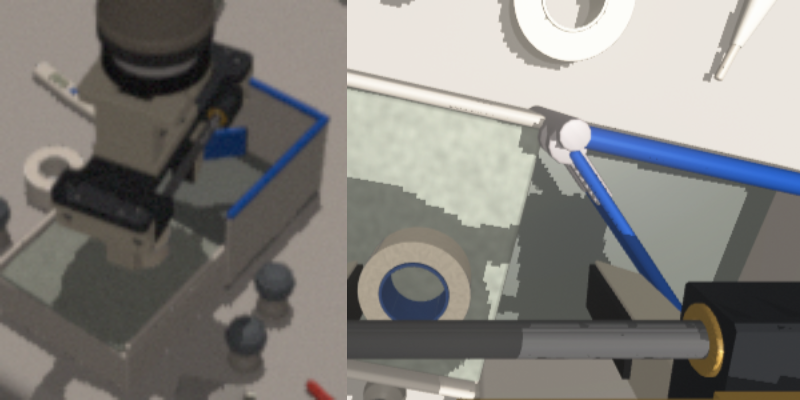

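The flap is held open by the front finger and the roll is against the rear finger at (413,292). Finishing the push.

Emit:
send_rows(increments=[0, 0, 0, 0.001, 0.009, 0, -1, 0, 0, 0, 0.002, 0.018, 0, -1, 0, 0, 0, 0.003, 0.028, 0, -1, 0, 0, 0, 0.004, 0.038, 0, -1, 0, 0, 0, 0.005, 0.048, 0, -1, 0, 0, 0, 0.005, 0.058, 0, -1, 0, 0, 0, 0.005, 0.068, 0, -1, 0, 0, 0, 0.005, 0.068, 0, -1, 0, 0, 0, 0.005, 0.068, 0, -1, 0, 0, 0, 0.005, 0.068, 0, -1])

```text
time: 4.82
tool_pos: [547.6, 132.1, 57.1]
eef_rot: [2.015, 2.411, 0.0]
wrist_force: [1.0, -1.0, 1.0]
opening: 1.002
grasp_force: 0.4
```

```bash
python3 - <<'E'
from plan import *
a=cams.grab_frame('scene'); u=proj('scene',tw(p,[0,0,60])[0]).astype(int); w=cams.grab_frame('wrist')
cv2.imwrite('pics/s4.png',np.hstack([cv2.resize(a[u[0]-75:u[0]+75,u[1]-60:u[1]+70],(347,400)),cv2.resize(w[50:350,180:520],(453,400))]))
E
```

```text
t 4.8167 tcp [547.6 132.1  57.1] box [38.1  9.8] a deg 11.99 tilt [ 0.  0. -1.] F [ 1. -1.  1.]
```

View pics/s4.png

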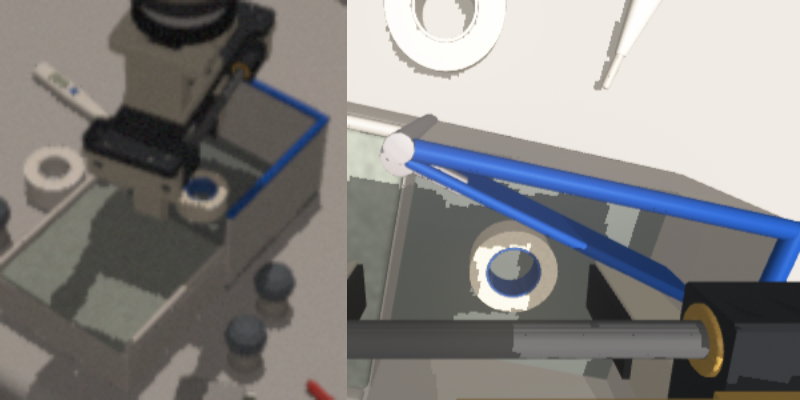

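The roll is in the bin at (513,272) in the wrist panel. Its smaller size puts its top at about z 24, so it is on the floor. Retreating along the same path lets the flap follow the finger shut, then I lift.

Emit:
send_rows(increments=[0, 0, 0, 0, -0.015, 0, -1, 0, 0, 0, -0.001, -0.03, 0, -1, 0, 0, 0, -0.003, -0.045, 0, -1, 0, 0, 0, -0.004, -0.06, 0, -1, 0, 0, 0, -0.005, -0.075, 0, -1, 0, 0, 0, -0.006, -0.09, 0, -1, 0, 0, 0, -0.007, -0.105, 0, -1, 0, 0, 0, -0.007, -0.12, 0, -1, 0, 0, 0, -0.007, -0.132, 0, -1, 0, 0, 0, -0.007, -0.142, 0, -1, 0, 0, 0, -0.007, -0.15, 0, -1, 0, 0, 0, -0.007, -0.15, 0, -1])

```text
time: 5.92
tool_pos: [429.3, 105.4, 57.3]
eef_rot: [-2.014, -2.41, 0.001]
wrist_force: [-0.1, -0.1, -0.1]
opening: 0.998
grasp_force: 0.0
```

Emit:
send_rows(increments=[0, 0, 0, 0, 0, -0.02, -1, 0, 0, 0, 0, 0, -0.05, -1, 0, 0, 0, 0, 0, -0.09, -1, 0, 0, 0, 0, 0, -0.13, -1, 0, 0, 0, 0, 0, -0.17, -1, 0, 0, 0, 0, 0, -0.21, -1, 0, 0, 0, 0.05, 0, -0.25, -1, 0, 0, 0, 0.1, 0, -0.25, -1, 0, 0, 0, 0.15, 0, -0.25, -1, 0, 0, 0, 0.2, 0, -0.25, -1, 0, 0, 0, 0.2, 0, -0.25, -1, 0, 0, 0, 0.2, 0, -0.25, -1])

```text
time: 6.92
tool_pos: [401.6, 265.0, 257.2]
eef_rot: [2.009, 2.415, 0.001]
wrist_force: [0.3, -0.3, -0.7]
opening: 1.0
grasp_force: 0.0
```

```bash
python3 - <<'E'
from plan import *
out=[]
for n in ['top','scene']:
    a=cams.grab_frame(n); u=proj(n,tw(p,[0,0,60])[0]).astype(int); out.append(cv2.resize(a[u[0]-75:u[0]+75,u[1]-50:u[1]+50],(400,600)))
cv2.imwrite('pics/s5.png',np.hstack(out))
E
```

```text
t 6.9167 tcp [401.6 265.  257.2] box [-111.9  138.1] a deg 12.25 tilt [ 0.  0. -1.] F [ 0.3 -0.3 -0.7]
```

View pics/s5.png

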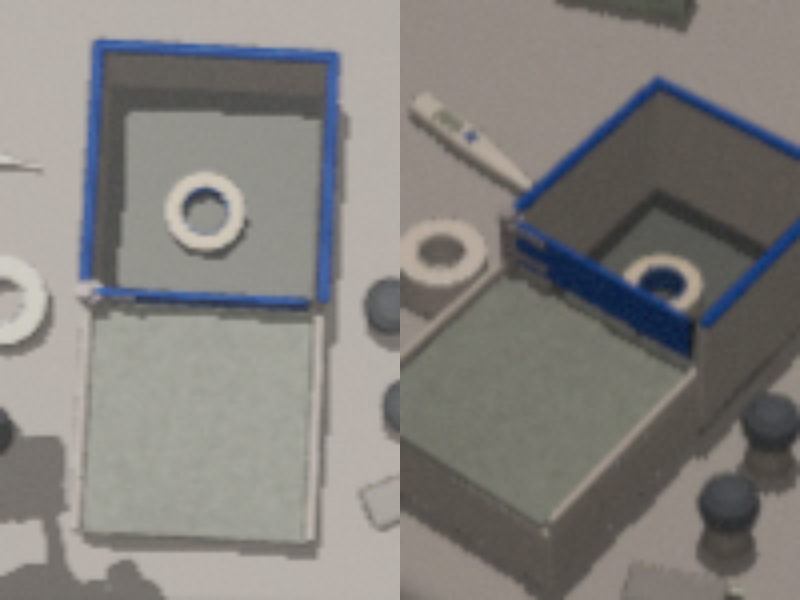

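The roll lies flat on the bin floor at (205,210), the flap is shut at (200,300), and nothing else has moved.

```bash
python3 -c "
from rig import bot
print(bot.job_done())"
```

```text
the job is handed in; nothing more can be done
None
```

The blue-core roll was pushed through the held-open flap and lies in the bin, the flap is shut again, the nearby things look undisturbed, and the job was handed in at about 7 s of robot time.

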